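Pack a measured core and stack the next core tray on top

TASK

The orange-banded concrete core on the V-blocks has been measured: lay it in the empty bay of the loaded tray on the bench, in its cradle between the end walls. Then take the empty tray off the sloping draining rack and stack it on the loaded tray, with all four corner pins fully home in the sockets below. Lower both by hand rather than dropping them, let go, keep the other core in its bay and the loaded tray standing on the bench, and leave the square, caliper, marker and weight where they are.

Things in the scene. Friction and masses are not known exactly. Their poses are not given: they have to be found in the camera images.
- base_tray: The loaded tray: two-bay blue plastic core tray, 160 (x) x 196 (y) x 84 mm high, 0.42 kg, standing loose and level on the bench on four corner pins, at any yaw. Origin: centre, level with the pin tips; z up. Heights: pins 0-12, floor top 16, side lips 22, end walls 37, yellow web 74, post tops 84. core_in lies in its +y bay; its -y bay is empty. A tray fully home on it sits 72 mm higher, origin above origin.
- free_bay (a point): Seat of the core's centre in the empty bay of base_tray, at (0, -57, 44) mm in its frame, same axes: the core lies along x on two black ribs 24 mm above the tray's origin (it cannot roll), between end walls with inner faces at x = +-76 and posts from x = +-58. Between core and web 26 mm are free for a finger, outside it only the low lip.
- socket (a point): Mouth of one of base_tray's four sockets, at (69, 87, 84) mm in its frame (the others at +-69, +-87): square 12 x 12 mm, 15 mm deep, in the black top of a 22 x 22 mm corner post.
- top_tray: The empty tray, same shape and origin as base_tray, about 0.42 kg, lying loose on rack tilted 32 degrees: its y axis points up the slope, x is level, z is square to the slope; its -y side is within 2 mm of the rack's front lip. It is lifted by its yellow web, an upright wall through the middle along x, 12 mm thick, 152 mm long, top 74 mm above the origin, fingers in line with the tray's z axis.
- web (a point): Middle of top_tray's yellow web, 62 mm above its origin (12 mm below the web's top edge), a good place to pinch; the pinch closes along the tray's y axis. Same axes as top_tray. The bays either side are empty, 88 mm wide, with the floor 46 mm below this point and ribs 38 mm below.
- pin (a point): Tip of one of top_tray's four pins, at (69, 87, 0) mm in its frame (the others at +-69, +-87): 10 mm diameter, 12 mm long, the last 7 mm tapering to 5 mm at the tip; 1 mm clearance all round in a socket. The tray fits either way round (half a turn).
- core: The core to pack: grey concrete cylinder, 50 mm diameter, 100 mm long, about 0.47 kg, with an orange band near one end. Origin at its centre, x along its axis. It lies level in the two V-blocks of stand, axis along stand's x, 77 mm above the bench.
- core_in: The core already packed: same size, with a blue band; lies in the +y bay of base_tray. Origin at its centre, x along its axis.
- stand: Fixed round steel surface plate, 220 mm diameter, 35 mm thick, with a pair of steel V-blocks on it. Origin: centre of the underside. The V-blocks are 22 mm long each (along x), centred at x = +-34 mm, 64 mm wide (y), their shoulders about 68 mm above the bench; between them 46 mm are free for fingers (down to the plate's top).
- rack: Fixed draining rack: perforated aluminium sheet 222 mm long up the slope and 180 mm wide, sloping 32 degrees, rising in the rack's +x direction, on wire legs. Origin on the bench under the sheet's centre, where its top face is 78 mm up; a front stop lip stands 22 mm above the sheet along its low (-x) edge. About 140 mm high at its far edge.
- square: Bystander: steel flange square standing on its base, 130 x 36 mm (x, y), base bar 28 mm high; its blade (26 x 8 mm) rises at the -x end to 200 mm. Origin: centre of the underside.
- caliper: Bystander: digital caliper lying flat, 185 mm long (x), jaws to its -y side, 14 mm high. Origin under its middle.
- marker: Bystander: paint marker with a blue cap, standing upright, 30 mm diameter, 138 mm high. Origin: centre of the underside.
- weight: Bystander: steel balance weight with a knob, 48 mm diameter, 80 mm high, 1 kg. Origin: centre of the underside.
Things that resemble listed ones, but are neither listed nor needed, are in the scene too. Leave any green or purple look-alike of the core_in alone.

How it is judged (in metres and radians):
On the way, in this order (a step that is already met when the one before it is completed fails the run):
1. the core is lowered into the empty bay while still held (within 12 mm of its seat) (distance between core and free_bay below 0.016 m and z of core in the frame of base_tray below 0.056 m and contact force between the fingers and core above 0.5 N), for 0.04 s.
2. the core lies released in the cradle of that bay (x of core in the frame of base_tray between -0.0115 and 0.0115 m and y of core in the frame of base_tray between -0.063 and -0.051 m and z of core in the frame of base_tray between 0.039 and 0.049 m and angle between the x axis of core and the x axis of base_tray, either way round below 0.1 rad and contact force between the fingers and core below 0.1 N), for 0.2 s.
3. the empty tray is lowered onto the loaded one while still held, its pins in the mouths of the sockets (horizontal distance between top_tray and base_tray below 0.006 m and z of top_tray in the frame of base_tray below 0.082 m and angle between the x axis of top_tray and the x axis of base_tray, either way round below 0.06 rad and contact force between the fingers and top_tray above 0.5 N), for 0.04 s.
At the end, for the whole second after the job is handed in: Upper tray fully home: origins 72 mm apart within 2.5 mm, 3 mm sideways, level within 0.02 and in line within 0.03 rad (either way round). Loaded tray level on the bench. Both cores in their bays: within 6 mm sideways, 5 in height, 11.5 lengthways, 0.1 rad. All released, at rest (all of step 2 and x of top_tray in the frame of base_tray between -0.003 and 0.003 m and y of top_tray in the frame of base_tray between -0.003 and 0.003 m and z of top_tray in the frame of base_tray between 0.0695 and 0.0745 m and angle between the z axis of top_tray and the z axis of base_tray, either way round below 0.02 rad and angle between the x axis of top_tray and the x axis of base_tray, either way round below 0.03 rad and angle between base_tray's own z axis and vertical below 0.03 rad and height (world z) of base_tray between -0.005 and 0.005 m and x of core_in in the frame of base_tray between -0.0115 and 0.0115 m and y of core_in in the frame of base_tray between 0.051 and 0.063 m and z of core_in in the frame of base_tray between 0.039 and 0.049 m and angle between the x axis of core_in and the x axis of base_tray, either way round below 0.1 rad and contact force between the fingers and top_tray below 0.1 N and contact force between the fingers and base_tray below 0.1 N and contact force between the fingers and core_in below 0.1 N and linear speed of each of top_tray, base_tray, core, core_in below 0.02 m/s); the robot touches nothing.
It fails at once if the steel square is pushed more than 20 mm or tipped over (distance of square from where it was at the start of the episode above 0.02 m or angle between square's own z axis and vertical above 0.35 rad).
It fails at once if the caliper is pushed more than 20 mm or tipped over (distance of caliper from where it was at the start of the episode above 0.02 m or angle between caliper's own z axis and vertical above 0.35 rad).
It fails at once if the paint marker is pushed more than 20 mm or tipped over (distance of marker from where it was at the start of the episode above 0.02 m or angle between marker's own z axis and vertical above 0.35 rad).
It fails at once if the balance weight is pushed more than 20 mm or tipped over (distance of weight from where it was at the start of the episode above 0.02 m or angle between weight's own z axis and vertical above 0.35 rad).
It fails at once if a core falls onto the bench (height (world z) of any of core, core_in below 0.034 m).
It also fails if it takes over 64 s, if anything falls off the work surface, if the arm or the gripper's body presses on something with over 40 N, if the wrist force passes 120 N, or if a joint passes its speed limit or range.

ROBOT

A 6-joint arm with a two-finger parallel gripper is mounted at the origin on the work surface. World frame = base frame: x ahead of the robot, y to its left, z up, the work surface at z = 0. Lengths are in m, angles in degrees, forces in N, time in s.
With the tool pointing down it reaches from about 0.275 to 0.75 m from the base axis. Payload 10.2 kg.
Tool frame: the origin (TCP) lies on the centre line of the jaws, within the pads' length; the fingertips stand 11 mm ahead of it and the grasp point (between the pads) lies 8 mm behind it (bot.tip_extent is the z of the fingertips in the tool frame, in m); z points along the fingers, y is the line along which they close (so a half turn about z gives the same grasp; the last joint's range is limited). The gripper opens to 85 mm and grips with 20 to 120 N. Pads are 22 mm wide; open, the fingers measure 114 mm over their backs; the gripper's body (76 mm by 85 mm) begins 54 mm behind the grasp point. The pads swing forward as they close: fully open they stand 13 mm farther back than shut.
Start: joints at [-12.8, 17.928, 85.812, -0, 76.261, -12.8], TCP at [0.525, -0, 0.242] pointing down, gripper open.
Joint ranges: [-168.41, 168.41], [-55.51, 124.54], [10.69, 146.95], [-70.63, 250.63], [1, 178], [-165.06, 165.06]. Speed limits (degrees/s): [136.94, 136.94, 172.46, 180, 180, 180].

INTERFACE

Orientations are given as a 3x3 rotation matrix whose columns are the frame's x, y, z axes.
In Python, from rig import bot gives the robot as it stands. The module is installed in compiled form; this text tells all that it offers.
- The arm moves only by the tool send_rows, never from a script. Its argument "increments" is text: rows parted by semicolons, each of 7 numbers parted by spaces: the shift along the tool's x, y, z in mm, then the turn, a rotation vector about the tool's x, y, z in rad, then the opening, from 0 (shut) to 1 (fully open). A call has 1 to 20 rows; each row shifts and turns the commanded pose from where the row before left it, along the tool's axes as they then stand; what a row does not reach is not made up. A row lasts 1/8 s, in which the tool goes at most 62.5 mm and 10.7 degrees, less where a joint would pass 70% of its speed; a pose out of reach is approached as far as the arm can. A call is refused whole if a number of a shift passes 62.5 or a number of a turn 0.188, either way. A call with a gripper value outside its range is refused whole. The fingers move at their own pace and stop on an object; the grip force is fixed at half the most. Time passes only in rows, so rows that do not move let the fingers close. It gives the time, the measured TCP pose, the force, the opening and the grip force at its end, in the units of the state.
- bot.read_state(): the state, without advancing time (a new reading comes with each control period).
- bot.capture(name): name is "scene" or "side" or "wrist"; returns (picture, depth): 384x512x3 uint8, red, green, blue; 384x512 float32, m along the optical axis (not along the pixel's ray), 0 where there is no reading.
- bot.calibration(name): a dict with "fx", "fy", "cx", "cy" (pixels), "R" (3x3) and "t" (3): a world point X has camera coordinates R X + t. Camera axes: x right, y down, z forward; pixel columns grow to the right and rows downward; lengths in m; the calibration is good to about 2 mm. A picture is of the moment at which its call begins: read the wrist's pose just before it. calibration takes no time and is no camera call; for the wrist camera it gives the pose at the moment of the call.
- bot.hand_in(): hands the job in; it is judged then, once.
The state is a dict: "t": time; "q": joint angles; "joint_velocities": joint speeds; "joint_torque": joint torques, N m; "eef_pos": TCP position; "eef_rot": TCP orientation; "ft_force": force on the tool from outside, world axes, zero at the start; "ft_torque": the same for the moment, N m; "width": finger opening in m; "finger_force": force on a finger pad.
Only numpy, scipy, OpenCV 4.12 (cv2) and the standard library are available. Lean on these libraries where they do the work, as an engineer would, in place of code of your own. Each camera call takes 0.05 s, during which the arm holds its last target. There are 200 camera calls.

## Working session

There is one attempt and no reset: what is moved stays moved. The work goes in short steps, Python scripts to look and compute and a tool call to move; the robot and the scene stay as the last step left them, time stands still between calls to the robot, and variables do not carry over. Pictures are saved under pics/ and viewed, at most 10 in all, crops included, and the job is handed in when it is done.

Besides the shell and the picture viewer there is one more tool, called after "Request:" as a command line: name --argument value ..., lists and objects as JSON in quotes. send_rows: Moves the arm, as the interface text tells. Its arguments: {"type":"object","properties":{"increments":{"type":"string"}},"required":["increments"]}

```bash
ls; mkdir -p pics; python3 - <<'E'
from rig import bot
import cv2,numpy as np
for n in("scene","side"):
    p,d=bot.capture(n);c=bot.calibration(n)
    np.savez(f"{n}0.npz",p=p,d=d,**c)
    cv2.imwrite(f"pics/{n}0.png",cv2.resize(p[:,:,::-1],(800,600)))
    print(n,c,(d>0).mean())
print(bot.tip_extent,bot.read_state())
E
```

```text
pics
scene {'fx': 491.2569808763701, 'fy': 491.2569808763701, 'cx': 251.57836875251934, 'cy': 194.11497739728102, 'R': array([[ 0.35435266,  0.93507437, -0.00837351],
       [ 0.69756229, -0.27028826, -0.66358956],
       [-0.62276885,  0.22930368, -0.74804998]]), 't': array([-0.18527439, -0.31310996,  1.99099849])} 0.9928690592447916
side {'fx': 426.1948706825051, 'fy': 426.1948706825051, 'cx': 257.01108684942574, 'cy': 184.40212944479578, 'R': array([[-0.73445976, -0.67837967,  0.0192321 ],
       [-0.37422707,  0.38119742, -0.84536538],
       [ 0.56614746, -0.62808403, -0.53384221]]), 't': array([0.37699554, 0.28466768, 1.19982008])} 0.987884521484375
0.011 {'t': 0.1, 'q': array([-1.28007921e+01,  1.79555005e+01,  8.58477864e+01, -1.61051124e-04,
        7.62594256e+01, -1.28004263e+01]), 'joint_velocities': array([ 0.02449023, -0.06783995, -0.11478649,  0.10414984, -0.11599943,
        0.04277947]), 'joint_torque': array([ 2.30574413e-03, -4.12899542e+01, -2.60142785e+01, -1.81123951e-04,
        3.02137116e-03,  1.15447833e-05]), 'eef_pos': array([5.24799977e-01, 2.42128684e-05, 2.41811164e-01]), 'eef_rot': array([[ 5.84494407e-06,  9.99999430e-01, -1.06794157e-03],
       [ 9.99999971e-01, -5.58880571e-06,  2.39845879e-04],
       [ 2.39839774e-04, -1.06794294e-03, -9.99999401e-01]]), 'ft_force': array([-0.26962537,  0.60913466,  0.07470152]), 'ft_torque': array([-0.03511573, -0.04986972, -0.0009958 ]), 'finger_force': 0.0, 'width': 0.08519114074670146}
```

View pics/scene0.png

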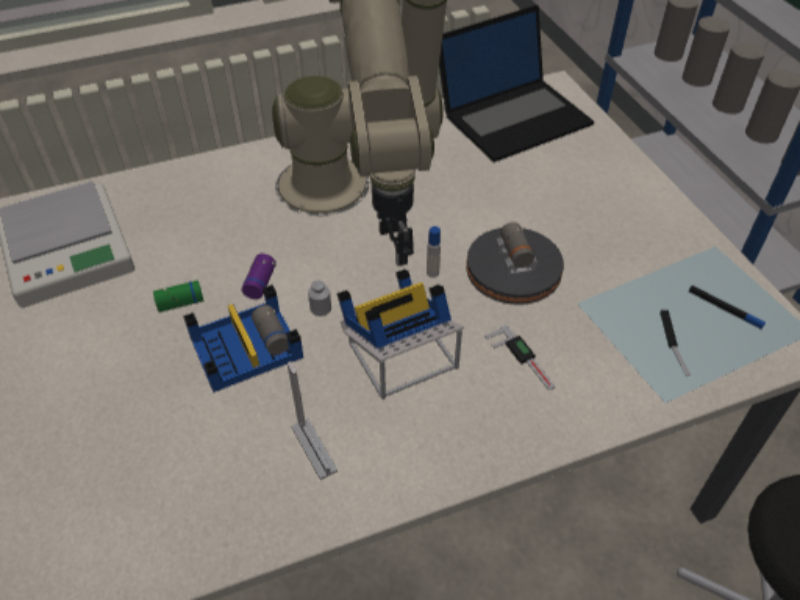

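View pics/side0.png

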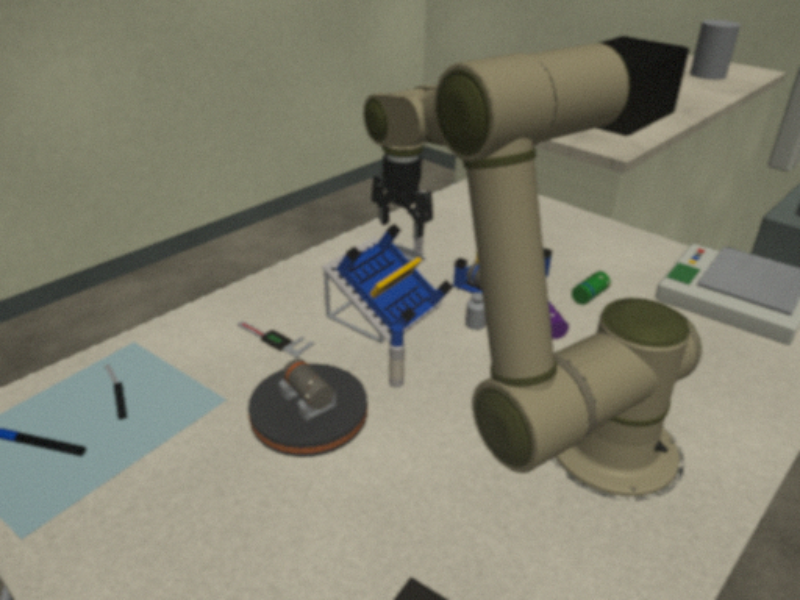

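The scene view (800x600) shows base tray at (245,345), core with its band on the V-blocks at (517,243), rack with tray at (405,320), marker (433,250), weight (319,297), square (315,440) and caliper (520,355). The side view shows the rack tray's yellow web at (395,277) and the core at (308,383). Next I'll take rough positions from depth.

```bash
cat > h.py <<'E'
import numpy as np,cv2
from rig import bot
def world(d,c):
    v,u=np.indices(d.shape); z=d
    P=np.stack([(u-c['cx'])/c['fx']*z,(v-c['cy'])/c['fy']*z,z],-1)
    return (P-c['t'])@c['R']          # R^T(p-t)
def shot(n,name=None):
    s=bot.read_state(); c=bot.calibration(n); p,d=bot.capture(n)
    if name: cv2.imwrite(f'pics/{name}.png',cv2.resize(p[:,:,::-1],(800,600)))
    return p,d,c,s
def hsv(p): return cv2.cvtColor(p,cv2.COLOR_RGB2HSV)
def m_yellow(p): return cv2.inRange(hsv(p),(20,120,60),(32,255,255))>0
def m_blue(p): return cv2.inRange(hsv(p),(105,130,30),(125,255,255))>0
def m_orange(p): return cv2.inRange(hsv(p),(3,80,40),(16,255,255))>0
def comps(m,amin=20):
    n,l,st,ce=cv2.connectedComponentsWithStats(m.astype(np.uint8))
    return [(l==i) for i in range(1,n) if st[i,4]>=amin]
def project(X,c):
    q=np.asarray(X)@c['R'].T+c['t']; return np.stack([q[...,0]/q[...,2]*c['fx']+c['cx'],q[...,1]/q[...,2]*c['fy']+c['cy']],-1)
def ray(uv,c,z):
    uv=np.atleast_2d(uv); d=np.c_[(uv[:,0]-c['cx'])/c['fx'],(uv[:,1]-c['cy'])/c['fy'],np.ones(len(uv))]@c['R']
    o=-c['R'].T@c['t']; return o+d*((z-o[2])/d[:,2])[:,None]
def line(P):  # centre, dir, of elongated 2d/3d set
    m=np.median(P,0); w=np.linalg.svd(P-P.mean(0),full_matrices=False)[2][0]; return m,w
E
python3 - <<'E'
from h import *
np.set_printoptions(precision=4,suppress=True)
for n in("scene","side"):
    f=np.load(n+"0.npz");c=f;p=f['p'];W=world(f['d'],c)
    ok=(f['d']>0)&(np.abs(W[...,0]-.5)<.5)&(np.abs(W[...,1])<.6)&(W[...,2]<.25)
    for nm,m in(("yel",m_yellow(p)),("blue",m_blue(p)),("or",m_orange(p))):
        for k in comps(m&ok,15):
            P=W[k]; ce,w=line(P); print(n,nm,k.sum(),np.median(P,0),P.min(0),P.max(0),w)
    for nm,(u,v) in dict(marker=(433,232),weight=(319,285),sqtop=(294,370),stand=(490,262),cal=(520,350),core=(517,240)).items():
        if n=="scene": print(nm,W[int(v*.64),int(u*.64)])
E
```

```text
scene yel 571 [ 0.5598 -0.0028  0.1127] [ 0.4125 -0.092  -0.0091] [0.6193 0.0987 0.1823] [ 0.1239 -0.9828  0.137 ]
scene yel 178 [ 0.4865 -0.3119  0.071 ] [ 0.3257 -0.3252 -0.0037] [ 0.5536 -0.2999  0.0787] [ 0.9962  0.0871 -0.0073]
scene blue 65 [0.4093 0.1386 0.1287] [0.3911 0.1294 0.1004] [0.4186 0.1531 0.1411] [ 0.3491 -0.1502 -0.925 ]
scene blue 34 [0.4774 0.0443 0.0816] [0.4689 0.0345 0.0725] [0.4837 0.0564 0.0911] [ 0.0876 -0.9923  0.0875]
scene blue 83 [ 0.4069 -0.2257  0.0341] [ 0.3994 -0.2431  0.0085] [ 0.5225 -0.2173  0.0835] [ 0.7647  0.1681 -0.6221]
scene blue 715 [ 0.631  -0.0436  0.1345] [ 0.4821 -0.1027  0.0424] [0.664  0.0718 0.1828] [-0.5688 -0.7385 -0.3622]
scene blue 1516 [ 0.4786 -0.3425  0.0161] [ 0.3844 -0.4131  0.0048] [ 0.5629 -0.2086  0.0881] [0.7857 0.6156 0.0607]
scene blue 29 [0.6075 0.0177 0.1078] [ 0.6005 -0.007   0.1033] [0.6339 0.0356 0.1337] [ 0.3103 -0.9266  0.2124]
scene or 30 [0.4835 0.3084 0.0941] [0.4389 0.2903 0.0356] [0.492  0.3701 0.1027] [ 0.3685 -0.8294  0.4199]
scene or 191 [0.5504 0.2646 0.0176] [0.4319 0.2087 0.0037] [0.574  0.3939 0.0338] [0.5438 0.8391 0.0096]
marker [0.4057 0.138  0.1345]
weight [ 0.4169 -0.1292  0.0801]
sqtop [ 0.7053 -0.2534  0.2001]
stand [0.4428 0.265  0.0314]
cal [0.6826 0.2215 0.0078]
core [0.456  0.3181 0.0937]
side yel 179 [ 0.5368 -0.0013  0.1328] [ 0.524  -0.2527  0.0051] [0.6984 0.0641 0.1402] [-0.3338  0.9216  0.1983]
side blue 1708 [ 0.5579 -0.0142  0.0976] [ 0.3831 -0.1043  0.0332] [0.6522 0.1561 0.1842] [-0.7101  0.6974 -0.0971]
side blue 102 [ 0.5148 -0.2135  0.0312] [ 0.4737 -0.2372  0.0143] [ 0.5331 -0.2053  0.0709] [-0.5518 -0.2666 -0.7903]
side or 56 [0.4867 0.3275 0.0979] [0.474  0.3007 0.0743] [0.4978 0.3421 0.106 ] [-0.1952 -0.8392  0.5077]
side or 335 [0.3681 0.389  0.0194] [0.3422 0.2717 0.0057] [0.4832 0.432  0.033 ] [ 0.6253  0.78   -0.0238]
```

Request:
send_rows --increments "0 0 -40 0 0 0 1;30 -5 -30 0 0 0 1;45 -10 -10 0 0 0 1;50 -10 0 0 0 0 1;50 -15 0 0 0 0 1;50 -15 0 0 0 0 1;45 -10 0 0 0 0 1;30 -5 0 0 0 0 1;0 0 0 0 0 0 1;0 0 0 0 0 0 1"

```text
t: 1.35
eef_pos: [0.4551, 0.2994, 0.322]
eef_rot: [[0.0, 1.0, -0.001], [1.0, -0.0, -0.0], [-0.0, -0.001, -1.0]]
ft_force: [-0.2, -0.2, 0.7]
width: 0.0855
finger_force: 0.0
```

```bash
python3 - <<'E'
from h import *
np.set_printoptions(precision=4,suppress=True)
p,d,c,s=shot("wrist","w1"); np.savez("w1.npz",p=p,d=d,**c)
print(s['eef_pos'],s['eef_rot'],c,(d>0).mean())
W=world(d,c)
ok=(d>0)
m=ok&(W[...,2]>.085)&(W[...,2]<.11)&(abs(W[...,0]-.455)<.12)&(abs(W[...,1]-.32)<.12)
for k in comps(m,50):
  P=W[k]; print(k.sum(),P.min(0),P.max(0),P.mean(0))
  r=cv2.minAreaRect((P[:,:2]*1000).astype(np.float32)); print(r)
for k in comps(m_orange(p)&ok,20): print('or',k.sum(),np.median(W[k],0))
E
```

```text
[0.4551 0.2994 0.322 ] [[ 0.0003  1.     -0.0005]
 [ 1.     -0.0003 -0.0005]
 [-0.0005 -0.0005 -1.    ]] {'fx': 323.06880645012313, 'fy': 323.06880645012313, 'cx': 255.24982755042902, 'cy': 188.10936026540608, 'R': array([[ 1.    , -0.0002,  0.0006],
       [-0.0003, -0.9572,  0.2893],
       [ 0.0006, -0.2893, -0.9572]]), 't': array([-0.4553,  0.2254,  0.5421])} 0.9958343505859375
3765 [0.4018 0.2904 0.085 ] [0.5067 0.3529 0.1049] [0.4539 0.3239 0.0981]
((454.0298156738281, 322.474365234375), (49.12511444091797, 99.84270477294922), 80.0215835571289)
or 247 [0.4861 0.3208 0.0996]
```

View pics/w1.png

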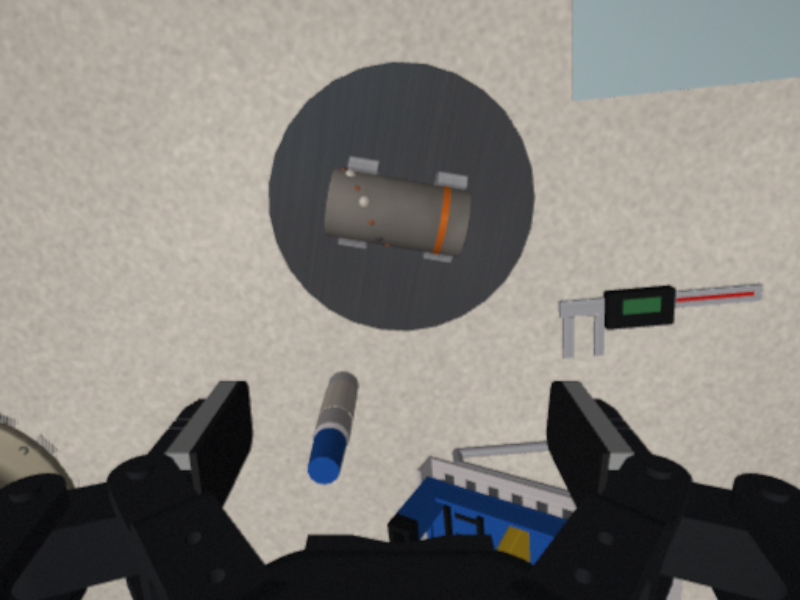

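Request:
send_rows --increments "23 -1 0 0 0 0 1;0 0 5 0 0 0.174 1;0 0 15 0 0 0.174 1;0 0 18 0 0 0.174 1;0 0 18 0 0 0.174 1;0 0 18 0 0 0.174 1;0 0 18 0 0 0.174 1;0 0 18 0 0 0.174 1;0 0 18 0 0 0.174 1;0 0 18 0 0 0.174 1;0 0 6 0 0 0.179 1;0 0 0 0 0 0 1;0 0 0 0 0 0 1"

```text
t: 3.02
eef_pos: [0.4544, 0.3226, 0.1708]
eef_rot: [[0.985, -0.171, 0.001], [-0.171, -0.985, 0.0], [0.001, -0.0, -1.0]]
ft_force: [0.8, 0.6, 0.7]
width: 0.0853
finger_force: 0.0
```

```bash
python3 - <<'E'
from h import *
np.set_printoptions(precision=4,suppress=True)
s=bot.read_state();print(s['q'],s['eef_pos'],s['eef_rot'])
p,d,c,s=shot("wrist")
W=world(d,c);m=(d>0)&(W[...,2]>.085)&(W[...,2]<.11)&(abs(W[...,0]-.455)<.08)&(abs(W[...,1]-.32)<.08)
for k in comps(m,50):
  P=W[k]; print(k.sum(),P.max(0)); print(cv2.minAreaRect((P[:,:2]*1000).astype(np.float32)))
E
```

```text
[ 23.3282  25.5608  85.9695  -0.0018  68.4271 123.1528] [0.4544 0.3226 0.1708] [[ 0.9853 -0.1706  0.0007]
 [-0.1706 -0.9853  0.0003]
 [ 0.0006 -0.0004 -1.    ]]
9390 [0.5064 0.353  0.1051]
((453.24212646484375, 322.7251281738281), (48.92500305175781, 100.60680389404297), 80.56495666503906)
```

Request:
send_rows --increments "-1 0 25 0 0 0 1;0 0 35 0 0 0 1;0 0 30 0 0 0 1;0 0 12 0 0 0 1;0 0 0 0 0 0 1;0 0 0 0 0 0 0.3;0 0 0 0 0 0 0.3;0 0 0 0 0 0 0.3;0 0 0 0 0 0 0.3"

```text
t: 4.2
eef_pos: [0.4533, 0.3227, 0.0697]
eef_rot: [[0.985, -0.173, 0.001], [-0.173, -0.985, -0.001], [0.001, 0.001, -1.0]]
ft_force: [-2.9, -6.3, 9.3]
width: 0.0484
finger_force: 61.2
```

Request:
send_rows --increments "0 0 -20 0 0 0 0.3;0 0 -50 0 0 0 0.3;0 0 -60 0 0 0 0.3;0 0 -60 0 0 0 0.3;4 20 -40 0 0 0 0.3;9 40 -20 0 0 0 0.3;10 50 0 0 0 0 0.3;11 55 0 0 0 0 0.3;11 55 0 0 0 0 0.3;11 55 0 0 0 0 0.3;11 55 0 0 0 0 0.3;11 55 0 0 0 0 0.3;11 55 0 0 0 0 0.3;11 50 0 0 0 0 0.3;10 50 0 0 0 0 0.3;9 40 0 0 0 0 0.3;7 25 0 0 0 0 0.3;0 0 0 0 0 -0.13 0.3;0 0 0 0 0 -0.13 0.3;0 0 0 0 0 0 0.3"

```text
t: 6.7
eef_pos: [0.472, -0.2943, 0.3179]
eef_rot: [[0.996, 0.085, -0.001], [0.085, -0.996, 0.001], [-0.001, -0.001, -1.0]]
ft_force: [-0.2, -0.1, -5.3]
width: 0.0483
finger_force: 64.2
```

```bash
cat >> h.py <<'E'
def tray(W,ok,c0,p=None):
    """posts tops (z~.084) -> centre, yaw"""
    out=[]
    r=np.hypot(W[...,0]-c0[0],W[...,1]-c0[1])
    m=ok&(r<.15)&(abs(W[...,2]-.084)<.008)
    for k in comps(m,25):
        P=W[k]; q=cv2.minAreaRect((P[:,:2]*1000).astype(np.float32)); out.append((k.sum(),q))
    return out
E
python3 - <<'E'
from h import *
np.set_printoptions(precision=4,suppress=True)
p,d,c,s=shot("wrist","w2"); np.savez("w2.npz",p=p,d=d,**c)
W=world(d,c);print(s['eef_pos'],s['q'],s['width'],s['finger_force'],s['ft_force'])
for o in tray(W,d>0,(.487,-.312)): print(o)
for k in comps(m_yellow(p)&(abs(W[...,2]-.074)<.008),30):
  print('web',k.sum(),cv2.minAreaRect((W[k][:,:2]*1000).astype(np.float32)),np.median(W[k],0))
E
```

```text
[ 0.472  -0.2943  0.3179] [-44.014   19.747   72.156    0.0003  88.1634  41.1329] 0.048257965075886956 64.18884873390198 [-0.1989 -0.0658 -5.2901]
(np.int64(365), ((545.5607299804688, -392.64166259765625), (21.38813018798828, 22.944969177246094), 5.670289993286133))
(np.int64(339), ((527.6136474609375, -219.62924194335938), (21.224559783935547, 22.504940032958984), 4.901569366455078))
(np.int64(322), ((408.3626708984375, -406.2492980957031), (22.37965202331543, 22.88941192626953), 5.5407609939575195))
(np.int64(65), ((390.1943359375, -224.33152770996094), (21.893224716186523, 4.182903289794922), 5.666234970092773))
web 504 ((515.29736328125, -307.5826110839844), (56.342681884765625, 10.525986671447754), 5.40644645690918) [ 0.5161 -0.3073  0.0743]
```

View pics/w2.png

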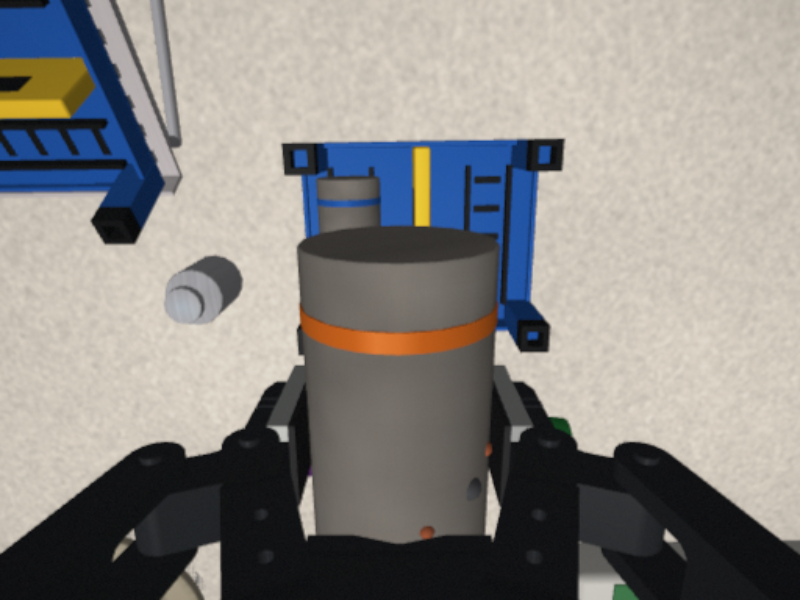

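The wrist view shows the base tray at (425,240), posts clear at (300,158), (545,155) and (533,335), the empty bay right of the web at (488,230), and the core held square in the jaws. Tray centre is about (0.468,-0.313) with yaw 5.7 degrees.

Request:
send_rows --increments "-1 25 0 0 0 0 0.3;-2 30 -0 0 0 -0.015 0.3;-2 20 20 0 0 0 0.3;0 0 50 0 0 0 0.3;0 0 50 0 0 0 0.3;0 0 40 0 0 0 0.3;0 0 20 0 0 0 0.3;0 0 0 0 0 0 0.3;0 0 0 0 0 0 0.3"

```text
t: 7.88
eef_pos: [0.4742, -0.3698, 0.1389]
eef_rot: [[0.995, 0.1, 0.001], [0.1, -0.995, -0.001], [0.001, 0.001, -1.0]]
ft_force: [-0.0, -1.6, -4.6]
width: 0.0485
finger_force: 64.1
```

```bash
python3 - <<'E'
from h import *
np.set_printoptions(precision=4,suppress=True)
for n in("wrist","scene","side"):
  p,d,c,s=shot(n,"x_"+n)
  W=world(d,c);print(n,s['eef_pos'])
  for o in tray(W,d>0,(.468,-.313)): print(o)
  for k in comps(m_yellow(p)&(abs(W[...,2]-.074)<.008),30):
    print('web',k.sum(),cv2.minAreaRect((W[k][:,:2]*1000).astype(np.float32)),np.median(W[k],0))
E
```

```text
wrist [ 0.4742 -0.3698  0.1389]
(np.int64(907), ((528.2963256835938, -224.81260681152344), (21.907915115356445, 13.46069049835205), 7.499501705169678))
(np.int64(1273), ((545.3084716796875, -392.3836669921875), (21.756526947021484, 22.388599395751953), 5.429629325866699))
(np.int64(1006), ((390.5494689941406, -233.1808319091797), (23.831558227539062, 23.689807891845703), 6.3611931800842285))
(np.int64(43), ((407.9000244140625, -416.5780334472656), (17.83323860168457, 1.6190314292907715), 8.324029922485352))
web 3466 ((486.90350341796875, -311.1477355957031), (113.38655090332031, 12.269757270812988), 5.779338359832764) [ 0.4972 -0.3113  0.0741]
scene [ 0.4743 -0.3699  0.1393]
(np.int64(38), ((394.89666748046875, -234.20855712890625), (25.890012741088867, 21.87816047668457), 8.97875690460205))
(np.int64(41), ((532.5726928710938, -219.61170959472656), (23.565526962280273, 21.68781852722168), 5.1498613357543945))
(np.int64(44), ((549.1098022460938, -393.04248046875), (24.841196060180664, 22.294878005981445), 10.016128540039062))
web 139 ((475.1773681640625, -312.445068359375), (149.5659637451172, 12.82888412475586), 5.398404121398926) [ 0.4751 -0.3129  0.0711]
side [ 0.4743 -0.3699  0.1393]
(np.int64(31), ((402.6471252441406, -404.9237060546875), (32.688289642333984, 26.377424240112305), 83.60658264160156))
(np.int64(29), ((523.4622802734375, -218.88595581054688), (24.412723541259766, 23.858530044555664), 1.6094945669174194))
```

Request:
send_rows --increments "0 0 30 0 0 0 0.3;0 0 30 0 0 0 0.3;0 0 20 0 0 0 0.3;0 0 10 0 0 0 0.3;0 0 6 0 0 0 0.3;0 0 4 0 0 0 0.3;0 0 0 0 0 0 0.3;0 0 0 0 0 0 0.3"

```text
t: 9.02
eef_pos: [0.4742, -0.3699, 0.0388]
eef_rot: [[0.995, 0.101, 0.001], [0.101, -0.995, -0.001], [0.001, 0.001, -1.0]]
ft_force: [-0.9, -0.1, -5.1]
width: 0.0486
finger_force: 64.4
```

Request:
send_rows --increments "0 0 1 0 0 0 0.3;0 0 1 0 0 0 0.3;0 0 0 0 0 0 0.3"

```text
t: 9.4
eef_pos: [0.4742, -0.3699, 0.0371]
eef_rot: [[0.995, 0.101, 0.001], [0.101, -0.995, -0.001], [0.001, 0.001, -1.0]]
ft_force: [-2.4, 2.3, 6.4]
width: 0.0483
finger_force: 65.3
```

Seated: the force swung by about +11 N. Opening part way.

Request:
send_rows --increments "0 0 0 0 0 0 0.68;0 0 0 0 0 0 0.72;0 0 0 0 0 0 0.74;0 0 0 0 0 0 0.74"

```text
t: 9.9
eef_pos: [0.4744, -0.3709, 0.037]
eef_rot: [[0.995, 0.1, 0.002], [0.1, -0.995, -0.003], [0.002, 0.003, -1.0]]
ft_force: [0.9, -6.4, 3.4]
width: 0.0634
finger_force: 2.5
```

Request:
send_rows --increments "0 0 0 0 0 0 0.67;0 0 0 0 0 0 0.67;0 0 0 0 0 0 0.67"

```text
t: 10.28
eef_pos: [0.4743, -0.3699, 0.037]
eef_rot: [[0.995, 0.101, 0.001], [0.101, -0.995, -0.001], [0.001, 0.001, -1.0]]
ft_force: [-1.6, -0.8, 6.9]
width: 0.0567
finger_force: 3.2
```

Request:
send_rows --increments "0 0 -2 0 0 0 0.7;0 0 0 0 0 0 0.7;0 0 0 0 0 0 0.7"

```text
t: 10.65
eef_pos: [0.4739, -0.3694, 0.038]
eef_rot: [[0.995, 0.101, -0.001], [0.101, -0.995, 0.001], [-0.0, -0.001, -1.0]]
ft_force: [-0.1, 0.1, 0.1]
width: 0.0596
finger_force: 0.0
```

```bash
python3 - <<'E'
from h import *
shot("wrist","w3");print(bot.read_state()['finger_force'])
E
```

```text
5.128606493862153e-06
```

View pics/w3.png

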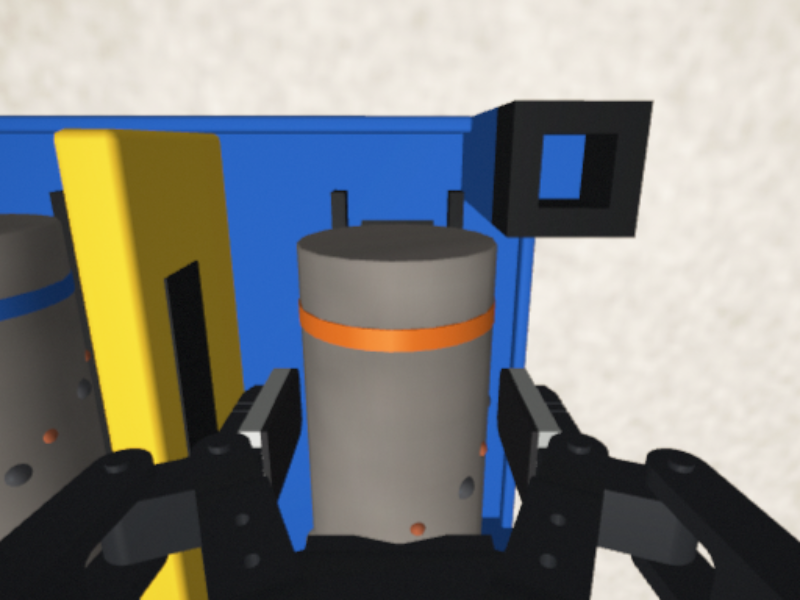

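The wrist view shows the core lying free in the bay at (398,390), square to the web at (140,300), jaws clear of it on both sides. Lifting away and moving over the rack.

Request:
send_rows --increments "0 0 -10 0 0 0 0.7;0 0 -20 0 0 0 0.7;0 0 -40 0 0 0 0.7;0 0 -60 0 0 0 0.7;0 0 -60 0 0 0 1;0 -10 -60 0 0 0 1;6 -40 -60 0 0 0 1;8 -50 -30 0 0 0 1;8 -50 0 0 0 0 1;8 -50 0 0 0 0 1;8 -50 0 0 0 0 1;8 -50 0 0 0 0 1;6 -40 0 0 0 0 1;4 -16 0 0 0 0 1;0 0 0 0 0 0 1;0 0 0 0 0 0 1"

```text
t: 12.7
eef_pos: [0.4936, -0.0165, 0.3701]
eef_rot: [[0.995, 0.099, -0.0], [0.099, -0.995, -0.0], [-0.0, 0.0, -1.0]]
ft_force: [-0.0, 0.5, -0.2]
width: 0.0854
finger_force: 0.0
```

```bash
python3 - <<'E'
from h import *
np.set_printoptions(precision=4,suppress=True)
p,d,c,s=shot("wrist","w4"); np.savez("w4.npz",p=p,d=d,**c)
W=world(d,c);print(s['eef_pos'],s['q'])
k=max(comps(m_yellow(p)&(d>0),50),key=lambda k:k.sum());P=W[k]
print(k.sum(),P.min(0),P.max(0),np.median(P,0))
h=hsv(p);dark=(h[...,2]<60)&(d>0)&(W[...,2]>.05)&(W[...,2]<.2)
for k in comps(dark,40):
  P=W[k];print('dark',k.sum(),P.mean(0),P.min(0),P.max(0),np.argwhere(k).mean(0)[::-1]/.64)
E
```

```text
[ 0.4936 -0.0165  0.3701] [-15.5198  10.6508  76.37    -0.0182  92.9919  68.7733]
3937 [ 0.5294 -0.0913  0.0893] [0.5804 0.0616 0.1395] [ 0.5526 -0.0151  0.127 ]
dark 1914 [0.6164 0.027  0.154 ] [ 0.5608 -0.067   0.0936] [0.6401 0.0705 0.1972] [344.5361  54.1961]
dark 770 [ 0.6183 -0.0773  0.1874] [ 0.6045 -0.0895  0.172 ] [ 0.6323 -0.0663  0.1964] [525.3226  60.7224]
dark 85 [0.6164 0.0149 0.1166] [0.6074 0.0115 0.1097] [0.6244 0.0177 0.1221] [370.7721  64.9632]
dark 95 [ 0.6184 -0.0089  0.1164] [ 0.6098 -0.012   0.1093] [ 0.6269 -0.0058  0.1219] [404.6875  65.625 ]
dark 90 [ 0.6209 -0.033   0.1166] [ 0.6122 -0.036   0.1108] [ 0.6292 -0.0299  0.1225] [439.2014  65.434 ]
dark 635 [ 0.602  -0.0105  0.1125] [ 0.5935 -0.0698  0.1065] [0.6107 0.0496 0.1168] [404.5595  91.4222]
dark 679 [ 0.556  -0.0143  0.1209] [ 0.5478 -0.0594  0.1113] [0.5639 0.0299 0.1301] [403.362  158.2704]
dark 43 [0.5193 0.0055 0.0556] [0.5119 0.003  0.0504] [0.5268 0.008  0.0622] [375.7994 196.875 ]
dark 41 [ 0.5237 -0.0422  0.0555] [ 0.5167 -0.0452  0.0508] [ 0.5314 -0.0394  0.0608] [430.6402 197.3323]
dark 42 [
[... 423 characters left out ...]
.0439 0.0943] [0.4467 0.0331 0.0611] [0.4882 0.0563 0.104 ] [321.6322 267.0551]
dark 362 [ 0.4692 -0.3062  0.0569] [ 0.4232 -0.3112  0.0501] [ 0.5121 -0.3009  0.0641] [709.7074 285.9375]
dark 342 [ 0.4737 -0.0915  0.0954] [ 0.4597 -0.1029  0.0833] [ 0.4856 -0.0808  0.104 ] [485.5355 269.1292]
dark 42 [0.4177 0.2948 0.0542] [0.4086 0.2925 0.0501] [0.4275 0.2973 0.0592] [ 51.7113 276.6369]
dark 57 [0.4012 0.13   0.123 ] [0.3975 0.1289 0.1043] [0.4065 0.1319 0.138 ] [205.2906 337.966 ]
dark 315 [ 0.3932 -0.2311  0.0792] [ 0.3801 -0.2432  0.0667] [ 0.403  -0.2207  0.0873] [620.8135 364.8958]
dark 72 [ 0.4069 -0.3957  0.0728] [ 0.3973 -0.3991  0.0673] [ 0.4183 -0.394   0.0807] [795.5946 364.5399]
```

View pics/w4.png

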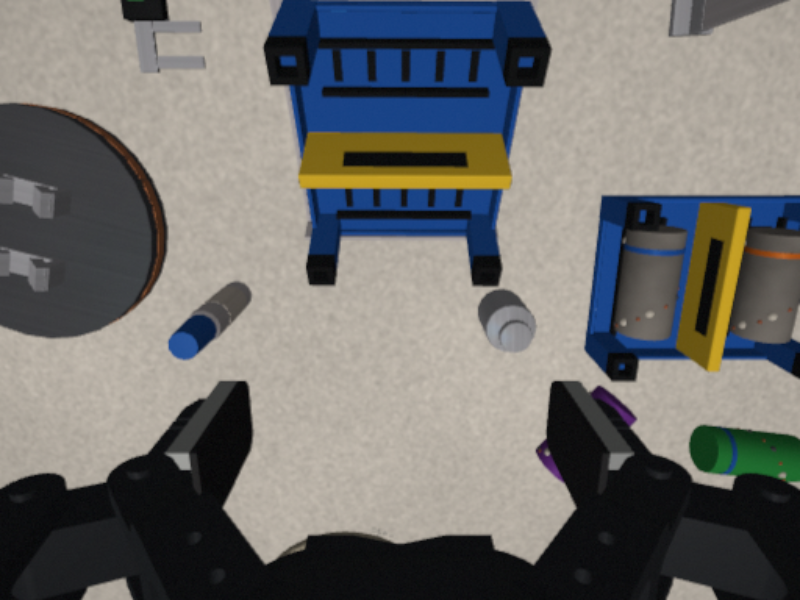

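```bash
cat > t.py <<'E'
from h import *
np.set_printoptions(precision=4,suppress=True)
f=np.load("w4.npz");p=f['p'];d=f['d'];c=f;W=world(d,c)
k=max(comps(m_yellow(p)&(d>0),50),key=lambda k:k.sum());P=W[k]
# web +y face normal gives y axis: iterate over yaw from face plane fit
yaw=np.radians(5.)
for it in range(4):
    a=np.radians(32);up=np.array([np.cos(yaw),np.sin(yaw),0])
    y=up*np.cos(a)+[0,0,np.sin(a)];z=-up*np.sin(a)+[0,0,np.cos(a)];x=np.cross(y,z)
    Q=P@np.c_[x,y,z]; top=Q[:,2]>np.percentile(Q[:,2],99)-.004
    # x axis from web face points
    face=(Q[:,2]<np.percentile(Q[:,2],99)-.01)
    cf=np.polyfit(Q[face,0],Q[face,1],1); print(np.degrees(yaw),cf, top.sum(),face.sum()); yaw+=cf[0]*np.cos(a) if abs(cf[0])<.3 else 0
R=np.c_[x,y,z];Q=P@R
print(R,'x rng',np.percentile(Q[:,0],[.3,99.7]),'face y',np.median(Q[face,1]),'top z',np.percentile(Q[:,2],[50,90,98]),np.median(Q[top],0))
print('top face y range',np.percentile(Q[top,1],[2,98]))
# plane fit face / floor
F=P[face];n=np.linalg.svd(F-F.mean(0),full_matrices=False)[2][2];print('face normal',n,'elev',np.degrees(np.arcsin(abs(n[2]))))
B=W[m_blue(p)&(d>0)];q=B@R; z0=np.percentile(Q[:,2],98)-.074; s=abs(q[:,2]-z0-.016)<.005
F=B[s&(abs(q[:,0]-Q[:,0].mean())<.09)];n=np.linalg.svd(F-F.mean(0),full_matrices=False)[2][2];print('floor',len(F),n,np.degrees(np.arccos(abs(n[2]))),np.median(F@R,0)[2]-.016,z0)
# posts
A=W[(d>0)&(hsv(p)[...,2]<70)]@R
A=A[abs(A[:,2]-z0-.084)<.006]
for sx in(-1,1):
  for sy in(-1,1):
    cx,cy=Q[:,0].mean()+sx*.069,np.median(Q[top,1])+sy*.087
    b=A[(abs(A[:,0]-cx)<.02)&(abs(A[:,1]-cy)<.02)];print(sx,sy,len(b),b.min(0),b.max(0),(b.min(0)+b.max(0))/2) if len(b) else None
E
python3 t.py
```

```text
5.0 [0.0065 0.5317] 1235 2261
5.31590381963255 [0.0018 0.5317] 1235 2253
5.4041723551229905 [0.0005 0.5317] 1235 2251
5.4284574045536145 [0.0001 0.5317] 1234 2252
[[ 0.0946  0.8442 -0.5275]
 [-0.9955  0.0802 -0.0501]
 [ 0.      0.5299  0.848 ]] x rng [-0.0074  0.1422] face y 0.5316772029808476 top z [-0.1824 -0.1693 -0.1685] [ 0.0677  0.5276 -0.1697]
top face y range [0.5213 0.5321]
face normal [-0.8459 -0.0805 -0.5273] elev 31.82100626724908
floor 10420 [-0.5277 -0.0498  0.848 ] 32.00702860254514 -0.2432728362003777 -0.24253215036384318
-1 -1 194 [-0.0117  0.4297 -0.1644] [ 0.0101  0.4508 -0.158 ] [-0.0008  0.4402 -0.1612]
-1 1 535 [-0.0123  0.6018 -0.1645] [ 0.0101  0.6245 -0.1572] [-0.0011  0.6131 -0.1608]
1 -1 203 [ 0.1257  0.429  -0.1644] [ 0.1469  0.4511 -0.1581] [ 0.1363  0.4401 -0.1612]
1 1 523 [ 0.1254  0.6018 -0.1645] [ 0.1473  0.6241 -0.1574] [ 0.1364  0.613  -0.1609]
```

```bash
cat >> h.py <<'E'
from scipy.spatial.transform import Rotation as Ro
def togo(T,R):
    s=bot.read_state();E=s['eef_rot'];print('shift mm',np.round(E.T@(T-s['eef_pos'])*1000,1),'rotvec',np.round(Ro.from_matrix(E.T@R).as_rotvec(),3))
yaw=np.radians(5.43);a=np.radians(32)
_u=np.array([np.cos(yaw),np.sin(yaw),0]);_y=_u*np.cos(a)+[0,0,np.sin(a)];_z=-_u*np.sin(a)+[0,0,np.cos(a)]
RT=np.c_[np.cross(_y,_z),_y,_z]            # top tray axes on rack
RG=np.c_[-RT[:,0],_y,-_z]                  # grasp orientation
TG=RT@[.0677,.5266,-.189]
E
python3 - <<'E'
from h import *
np.set_printoptions(precision=4,suppress=True)
print(TG,'app',TG-.12*RG[:,2]);togo(TG-.12*RG[:,2],RG)
E
```

```text
[ 0.5507 -0.0157  0.1188] app [ 0.4874 -0.0217  0.2205]
shift mm [ -6.7   4.5 149.5] rotvec [-0.439  0.437 -1.522]
```

Request:
send_rows --increments "-7 4 10 0 0 -0.174 1;0 0 10 0 0 -0.174 1;0 0 10 0 0 -0.174 1;0 0 10 0 0 -0.174 1;0 0 10 0 0 -0.174 1;0 0 10 0 0 -0.174 1;0 0 5 0 0 -0.174 1;0 0 5 0 0 -0.174 1;0 0 0 0 0 -0.174 1;0 0 0 -0.14 0 0 1;0 0 0 -0.14 0 0 1;0 0 0 -0.14 0 0 1;0 0 0 -0.138 0 0 1;0 0 0 0 0 0 1;0 0 0 0 0 0 1"

```text
t: 14.62
eef_pos: [0.4875, -0.0207, 0.3006]
eef_rot: [[-0.095, 0.845, 0.526], [0.995, 0.081, 0.05], [-0.0, 0.528, -0.849]]
ft_force: [0.2, 0.0, 0.4]
width: 0.0854
finger_force: 0.0
```

```bash
python3 - <<'E'
from h import *
np.set_printoptions(precision=4,suppress=True)
s=bot.read_state();print(s['eef_pos'],s['q']);togo(TG-.12*RG[:,2],RG);togo(TG,RG)
E
```

```text
[ 0.4875 -0.0207  0.3006] [-24.0581  -4.7319 108.2184  19.8849  49.8209 -38.8193]
shift mm [ -0.9 -42.4  67.9] rotvec [-0.002  0.     0.001]
shift mm [ -0.9 -42.2 187.9] rotvec [-0.002  0.     0.001]
```

Request:
send_rows --increments "-1 -20 0 -0.002 0 0 1;0 -22 20 0 0 0 1;0 0 30 0 0 0 1;0 0 18 0 0 0 1;0 0 0 0 0 0 1;0 0 0 0 0 0 1"

```text
t: 15.38
eef_pos: [0.488, -0.0211, 0.2209]
eef_rot: [[-0.096, 0.843, 0.529], [0.995, 0.082, 0.051], [-0.0, 0.531, -0.847]]
ft_force: [-0.6, 0.1, -0.6]
width: 0.0857
finger_force: 0.0
```

```bash
python3 - <<'E'
from h import *
np.set_printoptions(precision=4,suppress=True)
togo(TG,RG)
p,d,c,s=shot("wrist","w5");W=world(d,c)@RT
k=max(comps(m_yellow(p)&(d>0),50),key=lambda k:k.sum());Q=W[k]
top=Q[Q[:,2]>np.percentile(Q[:,2],99)-.004]
print(top.min(0),top.max(0),'ctr y',np.percentile(top[:,1],[2,98]).mean(),'top z',np.median(top[:,2]), 'TCP',s['eef_pos']@RT)
print('slope',np.polyfit(top[:,0],top[:,1],1))
E
```

```text
shift mm [ -0.6  -1.  120. ] rotvec [ 0.002 -0.001  0.002]
[-0.0077  0.5201 -0.1719] [ 0.1428  0.5318 -0.1671] ctr y 0.5259792147380609 top z -0.16953766750322907 TCP [ 0.0672  0.5274 -0.069 ]
slope [0.0007 0.5259]
```

Request:
send_rows --increments "0 -1.2 30 0 0 0 1;0 0 40 0 0 0 1;0 0 30 0 0 0 1;0 0 15 0 0 0 1;0 0 5 0 0 0 1;0 0 0 0 0 0 0.5;0 0 0 0 0 0 0;0 0 0 0 0 0 0;0 0 0 0 0 0 0;0 0 0 0 0 0 0;0 0 0 0 0 0 0"

```text
t: 16.8
eef_pos: [0.5502, -0.015, 0.1184]
eef_rot: [[-0.096, 0.843, 0.529], [0.995, 0.081, 0.051], [-0.0, 0.532, -0.847]]
ft_force: [-4.3, -0.2, 5.8]
width: 0.0112
finger_force: 58.6
```

```bash
python3 - <<'E'
from h import *
np.set_printoptions(precision=4,suppress=True)
togo(TG,RG);s=bot.read_state();print(s['q'],s['eef_pos']@RT)
E
```

```text
shift mm [-0.7  0.5 -0.1] rotvec [ 0.002 -0.001  0.001]
[-19.7311  17.8782 113.852   36.0143  22.6655 -55.6149] [ 0.067   0.5261 -0.1891]
```

Request:
send_rows --increments "0 0 -5 0 0 0 0;0 0 -15 0 0 0 0;0 0 -30 0 0 0 0;0 0 -40 0 0 0 0;0 0 -40 0 0 0 0;0 0 -30 0 0 0 0;0 5 -10 0.05 0 0 0;0 0 -20 0.1 0 0 0;0 0 -20 0.12 0 0 0;0 0 -20 0.12 0 0 0;0 0 -20 0.1 0 0 0;0 0 -5 0.069 0 0 0;0 0 0 0 0 0 0;0 0 0 0 0 0 0"

```text
t: 18.55
eef_pos: [0.437, -0.0257, 0.3436]
eef_rot: [[-0.096, 0.995, 0.001], [0.995, 0.096, 0.001], [0.0, 0.001, -1.0]]
ft_force: [-0.9, 0.5, -5.4]
width: 0.0112
finger_force: 59.2
```

```bash
python3 - <<'E'
from h import *
np.set_printoptions(precision=4,suppress=True)
s=bot.read_state();print(s['eef_pos'],s['q'],s['finger_force'],s['width'])
R=s['eef_rot'];print(R)
p,d,c,s=shot("wrist","w6");W=(world(d,c)-s['eef_pos'])@R
h=hsv(p);k=(d>0)&(m_yellow(p))
Q=W[k];print('web in tool',Q.min(0),Q.max(0),np.median(Q,0))
t=Q[Q[:,2]<np.percentile(Q[:,2],2)+.004];print('top',t.min(0),t.max(0),np.polyfit(t[:,0],t[:,2],1),np.polyfit(t[:,0],t[:,1],1))
B=W[(d>0)&(h[...,2]<70)]
B=B[(abs(B[:,2]+.03)<.008)&(abs(B[:,1])>.06)]
for sy in(-1,1):
  for sx in(-1,1):
    b=B[(abs(B[:,0]-sx*.069)<.02)&(abs(B[:,1]-sy*.087)<.02)]
    if len(b)>10: print(sx,sy,len(b),(b.min(0)+b.max(0))/2,b.max(0)-b.min(0),np.median(b[:,2]))
E
```

```text
[ 0.437  -0.0257  0.3436] [-18.8072   3.3596  88.4523   0.0459  88.1547 -24.3033] 59.16748344898224 0.011155537850222942
[[-0.0958  0.9954  0.0008]
 [ 0.9954  0.0958  0.0006]
 [ 0.0005  0.0009 -1.    ]]
web in tool [-0.0334 -0.0065 -0.0648] [ 0.0752  0.0066 -0.0048] [ 0.0312 -0.0001 -0.0194]
top [-0.0328 -0.006  -0.0648] [ 0.0752  0.006  -0.0168] [ 0.0039 -0.0196] [0.0002 0.    ]
1 -1 1809 [ 0.0685 -0.0783 -0.0268] [0.022  0.0078 0.0095] -0.02785989647277446
1 1 1818 [ 0.0686  0.078  -0.0268] [0.0216 0.0066 0.0096] -0.027917024170527778
```

View pics/w6.png

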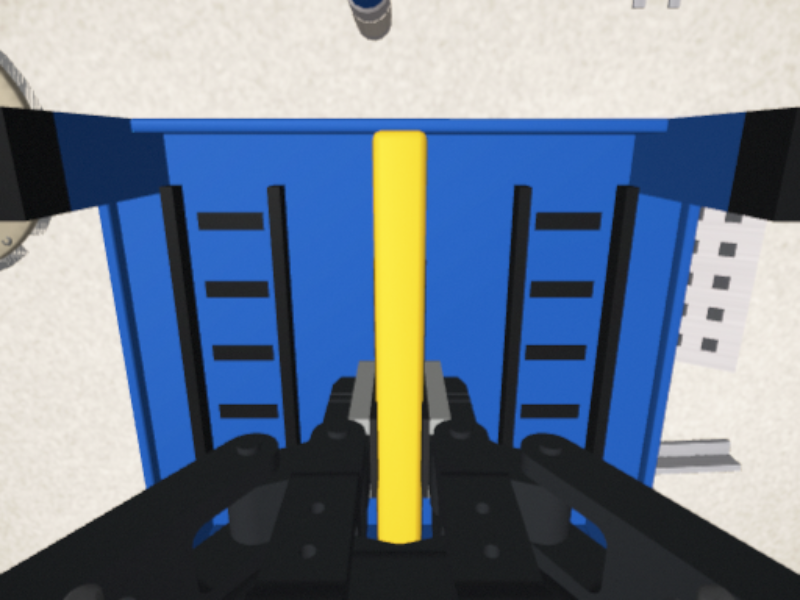

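The wrist view shows the tray held level by its web (400,330), square in the jaws, ribs symmetric at (225,320) and (570,320). Now I'll check whether the base tray moved.

```bash
python3 - <<'E'
from h import *
np.set_printoptions(precision=4,suppress=True)
f=np.load("w4.npz");W=world(f['d'],f)
dk=(f['d']>0)&(hsv(f['p'])[...,2]<80)
for o in tray(W,dk,(.468,-.313)): print('w4',o)
k=max(comps(m_yellow(f['p'])&(abs(W[...,2]-.074)<.004)&(W[...,1]<-.25),30),key=lambda k:k.sum());print('web',cv2.minAreaRect((W[k][:,:2]*1000).astype(np.float32)))
p,d,c,s=shot("scene","s1");W=world(d,c)
for o in tray(W,d>0,(.468,-.313)): print('scene',o)
for k in comps(m_yellow(p)&(abs(W[...,2]-.074)<.008)&(W[...,1]<-.25),30): print('web',cv2.minAreaRect((W[k][:,:2]*1000).astype(np.float32)))
p,d,c,s=shot("wrist");W=(world(d,c)-s['eef_pos'])@s['eef_rot']
B=W[m_blue(p)&(d>0)];B=B[(abs(B[:,2]-.038)<.006)&(abs(B[:,1])<.08)]
A=np.c_[B[:,:2],np.ones(len(B))];print('floor in tool',len(B),np.linalg.lstsq(A,B[:,2],rcond=None)[0],B.min(0),B.max(0))
E
```

```text
w4 (np.int64(300), ((528.27587890625, -219.36727905273438), (21.92872428894043, 23.57215118408203), 6.355127811431885))
w4 (np.int64(241), ((391.4756774902344, -232.5625), (22.028690338134766, 22.333721160888672), 4.32404088973999))
web ((468.5496520996094, -312.15557861328125), (149.941162109375, 13.504183769226074), 5.393722057342529)
scene (np.int64(39), ((395.38226318359375, -233.46902465820312), (34.35847854614258, 21.37285804748535), 9.687253952026367))
scene (np.int64(38), ((410.6127624511719, -406.7065124511719), (26.85378646850586, 21.506845474243164), 7.848292350769043))
scene (np.int64(47), ((533.5852661132812, -219.46498107910156), (26.37155532836914, 23.043140411376953), 2.5530855655670166))
scene (np.int64(43), ((549.14404296875, -392.21173095703125), (26.032995223999023, 21.701108932495117), 8.737351417541504))
web ((473.4831848144531, -312.9235534667969), (158.8723602294922, 12.46664047241211), 5.654884338378906)
floor in tool 37450 [0.0019 0.0005 0.0383] [-0.078 -0.08   0.032] [0.0753 0.08   0.0412]
```

Request:
send_rows --increments "-15 0 0 0 0 0 0;-30 1 0 0 0 0 0;-40 1 0 0 0 0 0;-45 1 0 0 0 0 0;-45 1 0 0 0 0 0;-45 0 0 0 0 0 0;-40 0 0 0 0 0 0;-20 0 0 0 0 0 0;-9 0 0 0 0 0.1 0;0 0 0 0 0 0.17 0;0 0 0 0 0 0.174 0;0 0 0 0 0 0.174 0;0 0 0 0 0 0.174 0;0 0 0 0 0 0.174 0;0 0 0 0 0 0.174 0;0 0 0 0 0 0.174 0;0 0 0 0 0 0.174 0;0 0 0 0 0 0.08 0;0 0 0 0 0 0 0;0 0 0 0 0 0 0"

```text
t: 21.2
eef_pos: [0.4688, -0.3136, 0.3441]
eef_rot: [[0.995, 0.1, 0.001], [0.1, -0.995, 0.0], [0.001, -0.0, -1.0]]
ft_force: [-0.1, -0.4, -4.5]
width: 0.0111
finger_force: 59.2
```

```bash
cat >> h.py <<'E'
b=np.radians(5.65);RS=np.array([[np.cos(b),np.sin(b),0],[np.sin(b),-np.cos(b),0],[0,0,-1]])
TS=np.array([.4686,-.3127,.126])
E
python3 - <<'E'
from h import *
np.set_printoptions(precision=4,suppress=True)
s=bot.read_state();print(s['q']);togo(TS+[0,0,.1],RS)
p,d,c,s=shot("wrist");W=(world(d,c)-s['eef_pos'])@s['eef_rot']
B=W[m_blue(p)&(d>0)];B=B[(abs(B[:,2]-.038)<.006)&(abs(B[:,1])<.08)]
A=np.c_[B[:,:2],np.ones(len(B))];print('floor in tool',len(B),np.linalg.lstsq(A,B[:,2],rcond=None)[0])
Q=W[m_yellow(p)&(d>0)&(abs(W[...,2]+.02)<.004)];print(Q.min(0),Q.max(0),np.polyfit(Q[:,0],Q[:,1],1))
E
```

```text
[-45.6936  20.4098  67.4609   0.0409  92.1018  38.5764]
shift mm [ -0.2  -0.9 118.1] rotvec [-0.    -0.001  0.001]
floor in tool 37598 [0.0004 0.0009 0.0385]
[-0.0324 -0.0056 -0.024 ] [ 0.0757  0.0065 -0.016 ] [-0.0008  0.0006]
```

Request:
send_rows --increments "0 -0.9 20 0 0 0 0;0 0 40 0 0 0 0;0 0 50 0 0 0 0;0 0 40 0 0 0 0;0 0 30 0 0 0 0;0 0 14 0 0 0 0;0 0 5 0 0 0 0;0 0 0 0 0 0 0;0 0 0 0 0 0 0"

```text
t: 22.38
eef_pos: [0.4695, -0.3125, 0.1463]
eef_rot: [[0.995, 0.099, 0.002], [0.099, -0.995, -0.001], [0.002, 0.002, -1.0]]
ft_force: [0.8, 0.1, -5.2]
width: 0.011
finger_force: 59.1
```

```bash
python3 - <<'E'
from h import *
togo(TS,RS)
p,d,c,s=shot("scene");u=project([.468,-.313,.09],c).astype(int);print(u)
a=p[u[1]-70:u[1]+50,u[0]-75:u[0]+75]
q,_,c2,_=shot("side");u=project([.468,-.313,.09],c2).astype(int);print(u)
b_=q[u[1]-60:u[1]+60,u[0]-75:u[0]+75]
cv2.imwrite("pics/hov.png",cv2.resize(a,(750,600),interpolation=cv2.INTER_CUBIC)[:,:,::-1])
E
```

```text
shift mm [-1.   0.  20.3] rotvec [ 0.002 -0.002  0.   ]
[153 206]
[322 161]
```

View pics/hov.png

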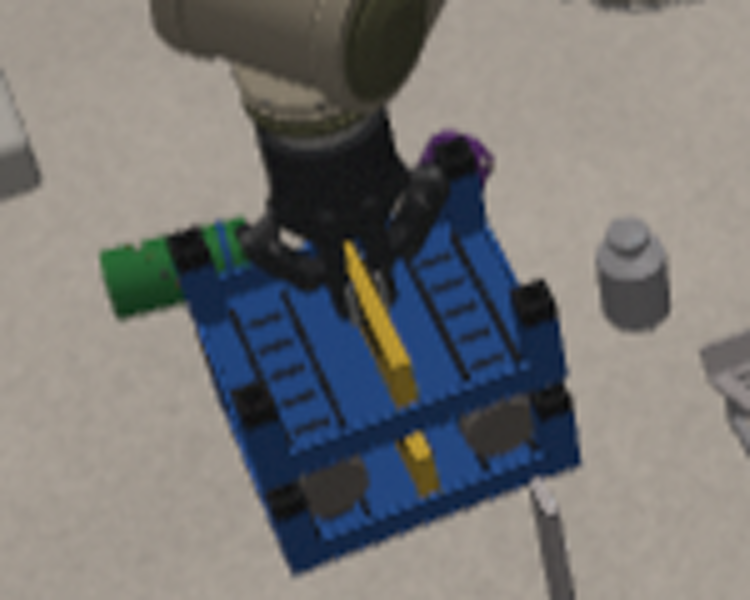

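The scene crop shows the held tray level over the loaded one, corners in line at (285,495) and (552,400), with both cores visible below. Lowering.

Request:
send_rows --increments "-0.6 0 4 0 0 0 0;0 0 4 0 0 0 0;0 0 2 0 0 0 0;0 0 2 0 0 0 0;0 0 0 0 0 0 0"

```text
t: 23.1
eef_pos: [0.4686, -0.3122, 0.1331]
eef_rot: [[0.995, 0.099, 0.001], [0.099, -0.995, 0.0], [0.001, -0.0, -1.0]]
ft_force: [-0.2, -1.0, -4.6]
width: 0.0111
finger_force: 59.2
```

Request:
send_rows --increments "0 0 2 0 0 0 0;0 0 2 0 0 0 0;0 0 1.5 0 0 0 0;0 0 0 0 0 0 0;0 0 0 0 0 0 0"

```text
t: 23.72
eef_pos: [0.4686, -0.3123, 0.1278]
eef_rot: [[0.995, 0.099, 0.001], [0.099, -0.995, 0.0], [0.001, 0.0, -1.0]]
ft_force: [0.7, -0.2, -4.6]
width: 0.0115
finger_force: 59.2
```

Request:
send_rows --increments "0 0 1 0 0 0 0;0 0 0.7 0 0 0 0;0 0 0 0 0 0 0;0 0 0 0 0 0 0"

```text
t: 24.22
eef_pos: [0.4687, -0.3124, 0.1267]
eef_rot: [[0.995, 0.099, 0.002], [0.099, -0.995, -0.001], [0.002, 0.001, -1.0]]
ft_force: [-1.3, 3.0, 6.2]
width: 0.0111
finger_force: 60.7
```

Request:
send_rows --increments "0 0 0.7 0 0 0 0;0 0 0 0 0 0 0;0 0 0 0 0 0 0.4;0 0 0 0 0 0 0.6;0 0 0 0 0 0 0.6;0 0 -10 0 0 0 0.6;0 0 -30 0 0 0 0.6;0 0 -50 0 0 0 0.6;0 0 -60 0 0 0 0.6;0 0 -30 0 0 0 0.6;0 0 0 0 0 0 0.6;0 0 0 0 0 0 0.6"

```text
t: 25.72
eef_pos: [0.4682, -0.3121, 0.3045]
eef_rot: [[0.995, 0.099, -0.0], [0.099, -0.995, 0.001], [-0.0, -0.001, -1.0]]
ft_force: [-0.2, 0.1, -0.3]
width: 0.0511
finger_force: 0.0
```

```bash
python3 - <<'E'
from h import *
np.set_printoptions(precision=4,suppress=True)
p,d,c,s=shot("wrist");W=world(d,c);print(s['eef_pos'],s['finger_force'])
r=np.hypot(W[...,0]-.468,W[...,1]+.313)
for k in comps((d>0)&(r<.15)&(abs(W[...,2]-.156)<.008)&(hsv(p)[...,2]<80),100):
    print('post',k.sum(),cv2.minAreaRect((W[k][:,:2]*1000).astype(np.float32))[:2],np.median(W[k][:,2]))
B=W[m_blue(p)&(d>0)&(abs(W[...,2]-.088)<.006)&(r<.1)];A=np.c_[B[:,:2]-[.468,-.313],np.ones(len(B))];print('floor',len(B),np.linalg.lstsq(A,B[:,2],rcond=None)[0])
k=m_yellow(p)&(abs(W[...,2]-.146)<.005);print('web',cv2.minAreaRect((W[k][:,:2]*1000).astype(np.float32)),np.median(W[k][:,2]))
p,d,c,s=shot("scene");u=project([.468,-.313,.09],c).astype(int)
cv2.imwrite("pics/end.png",cv2.resize(p[u[1]-60:u[1]+60,u[0]-75:u[0]+75],(750,600),interpolation=cv2.INTER_CUBIC)[:,:,::-1])
E
```

```text
[ 0.4682 -0.3121  0.3045] 0.0
post 569 ((528.857177734375, -220.11952209472656), (21.01227569580078, 22.31966781616211)) 0.156076521797011
post 548 ((545.8463134765625, -392.3427429199219), (21.113330841064453, 21.734241485595703)) 0.15618135360838092
post 367 ((392.4741516113281, -233.6221160888672), (21.43857192993164, 22.249113082885742)) 0.15562143547708435
post 362 ((409.4631042480469, -405.8524475097656), (21.503345489501953, 21.411556243896484)) 0.15569846309397983
floor 17534 [-0.0001  0.0004  0.0885]
web ((469.03948974609375, -313.1628723144531), (150.3944549560547, 11.38020133972168), 5.391551971435547) 0.1461395505983456
```

View pics/end.png

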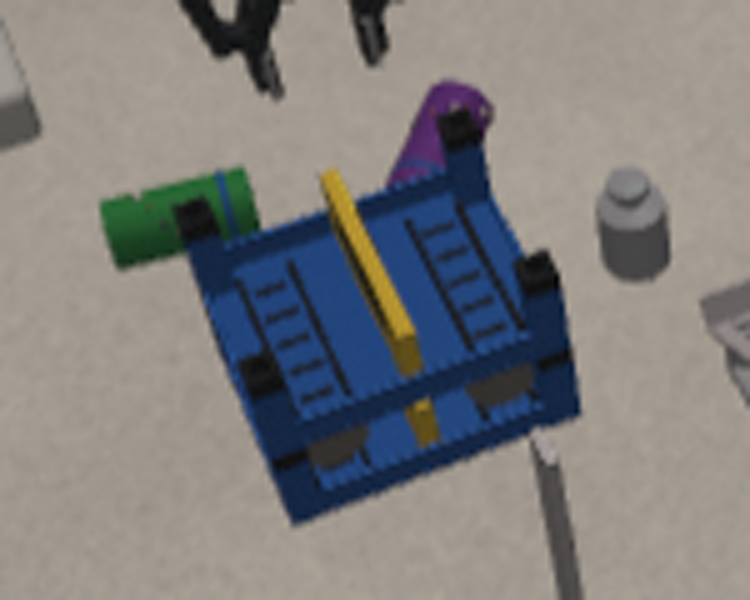

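The scene crop shows the upper tray fully home on the lower one: the posts meet at (290,460) and (555,360), and the gripper is clear. Post tops are at 0.156 m, all level.

```bash
python3 -c "
from rig import bot
print(bot.hand_in())"
```

```text
the job is handed in; nothing more can be done
None
```

The orange-banded core is in its bay and the empty tray is stacked fully home (post tops at 156 mm, all level); both are released, and the job was handed in after about 26 s, with no verdict returned.

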